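Put away the stray washer and latch the cabinet

TASK

Lift the red sorting tray by its bar so that the loose washer slides down into the funnel mouth, lower the tray again, then pick the washer up there and drop it into the yellow bin on the inside of the open blue cabinet door. Then push the door fully shut until its catch snaps home and it stays shut by itself. Leave the other things on the bench, and on top of the cabinet, where they are.

Things in the scene. Friction and masses are not known exactly. Their poses are not given: they have to be found in the camera images.
- sorter: fixed dark steel stand of the red sorting tray, 190 x 178 mm. Origin on the bench under the tray's pivot axis; its x axis points level from the lifting bar to the funnel mouth, y to the left, z up
- tray (a joint): tilt of the red tray about the stand's y axis through tray_pivot, rad: 0 = level at rest (it falls back to 0 by its own weight of 300 g when let go), positive = bar end raised and mouth end down, at most 0.75. The plastic is slick (friction about 0.25): at 0.6 to 0.7 the washer slides home in about a second
- tray_pivot (a point): point on the tray's pivot axis, mid width, 28 mm above the bench; does not move with the tray
- tray_bar (a point): centre of the tray's steel lifting bar, moves with the tray. The bar is round, 12 mm thick, 74 mm long along the stand's y axis; level, it lies 190 mm behind the pivot (-x) and 52 mm above the bench, with a 32 mm clear gap to the tray's rear wall. Pinched from above, fingers closing along the stand's x axis, it can turn between them
- tray_mouth (a point): where the washer's origin comes to rest in the funnel mouth, on the tray floor, 4 mm ahead of the pivot (30 mm above the bench when level); moves with the tray. Floor 4 mm thick, inside 130 mm wide, 180 mm long; walls 14 mm above the floor. The side walls close in at 35 degrees each to an open mouth 30 mm wide, 30 mm ahead of the pivot
- tray_slot (a point): centre of a 32 x 32 mm hole in the tray floor just behind the mouth (20 to 52 mm behind the pivot), finger room behind a washer in the mouth. Past the mouth the floor ends 24 mm ahead of the pivot and there is open air. Fingers closing along the stand's x axis, one in the hole and one past the mouth, may go 20 mm below the tray floor; the stand has nothing there
- washer: loose flat steel washer, 54 mm across, 3 mm thick, 45 g, with a dark 18 mm centre; starts lying flat near the bar end of the tray. Origin at the centre of its underside
- cabinet: fixed grey steel cabinet, 160 deep (x) x 240 wide (y) x 250 mm high. Origin at the centre of its underside; its open front looks along its own -x, y is to its left as seen from behind
- door (a joint): opening of the blue door, rad: 0 = shut and seated, positive = open, at most 1.75. At 0 the door points from the hinge along the cabinet's -y, at 1.57 along its -x. It moves freely until its spring roller catch resists at about 0.09 rad (some 5 to 10 N at the free edge), snaps over near 0.035 and then holds the door at 0; not pushed past, it springs back ajar
- door_hinge (a point): point on the door's hinge axis, 120 mm above the bench, at (-92, 110) mm in the cabinet's x, y. The axis lies in the plane of the door's outer face
- door_edge (a point): top free corner of the door's outer face, 220 mm from the hinge axis, 228 mm above the bench. The door is 12 mm thick, 220 wide, from 12 to 228 mm above the bench. The frame is that of the door: x from the outer to the inner face, y from the free edge to the hinge, z up
- door_pull (a point): centre of the upright bar pull on the outer face, 195 mm from the hinge, standing out 27 mm, from 50 to 130 mm above the bench; elsewhere the outer face is plain
- bin_in (a point): centre of the inner floor of the yellow open-topped bin fixed to the inside of the door, 153 mm above the bench; rim 200 mm above the bench. Inside 70 mm across (x, from the door's outer to its inner face) by 120 mm along the door (y, towards the hinge), 3 mm walls. It lies 50 mm from the plane of the outer face and 105 mm from the hinge
- bottle: white bottle, 62 mm wide, 130 mm high, beside the cabinet; leave alone. Origin: centre of its underside
- canister: red canister, 84 mm wide, 140 mm high, beside the cabinet; leave alone. Origin: centre of its underside
- jar: clear jar with red lid, 68 mm wide, 95 mm high, beside the tray; leave alone. Origin: centre of its underside
- carton_blue: blue carton 90 x 60 x 45 mm high, beside the tray near its bar; leave alone. Origin: centre of its underside
- carton_grey: grey carton 60 x 90 x 50 mm high, beyond the tray's mouth; leave alone. Origin: centre of its underside
- carton_yellow: yellow carton 60 x 80 x 35 mm high, on top of the cabinet; leave alone. Origin: centre of its underside
- tape: black roll of tape, 72 mm wide, 24 mm high, on top of the cabinet; leave alone. Origin: centre of its underside
- screwdriver: screwdriver, 170 mm long, lying beside the tray; leave alone

How it is judged (in metres and radians):
On the way, in this order (a step that is already met when the one before it is completed fails the run):
1. the tray is tipped and the washer has slid down into its funnel mouth (value of joint tray above 0.2 rad and distance between washer and tray_mouth below 0.01 m), for 0.1 s.
2. the tray is level again with the washer lying in the mouth (value of joint tray below 0.04 rad and distance between washer and tray_mouth below 0.012 m), for 0.1 s.
3. the washer lies in the door's bin, let go, the door still open (x of washer in the frame of bin_in between -0.038 and 0.038 m and y of washer in the frame of bin_in between -0.063 and 0.063 m and z of washer in the frame of bin_in between -0.006 and 0.045 m and contact force between the fingers and washer below 0.1 N and value of joint door above 0.4 rad), for 0.2 s.
4. the door is seated on its catch (value of joint door below 0.012 rad), for 0.2 s.
At the end, for the whole second after the job is handed in: The door is shut on its catch (within 0.012 rad) and still, the washer lies released and at rest inside the door's yellow bin, and the tray is back level (within 0.04 rad) (x of washer in the frame of bin_in between -0.038 and 0.038 m and y of washer in the frame of bin_in between -0.063 and 0.063 m and z of washer in the frame of bin_in between -0.006 and 0.045 m and contact force between the fingers and washer below 0.1 N and value of joint door below 0.012 rad and velocity of joint door between -0.05 and 0.05 rad/s and linear speed of washer below 0.03 m/s and value of joint tray below 0.04 rad); the robot touches nothing.
It fails at once if the bottle, canister or jar is shifted by more than 30 mm (distance of any of bottle, canister, jar from where it was at the start of the episode above 0.03 m).
It fails at once if the blue or grey carton is shifted by more than 30 mm (distance of any of carton_blue, carton_grey from where it was at the start of the episode above 0.03 m).
It fails at once if the yellow carton or the tape on the cabinet is shifted by more than 30 mm (distance of any of carton_yellow, tape from where it was at the start of the episode above 0.03 m).
It fails at once if the screwdriver is shifted by more than 30 mm (distance of screwdriver from where it was at the start of the episode above 0.03 m).
It also fails if it takes over 61 s, if anything falls off the work surface, if the arm or the gripper's body presses on something with over 40 N, if the wrist force passes 120 N, or if a joint passes its speed limit or range.

ROBOT

A 7-joint arm with a two-finger parallel gripper is mounted at the origin on the work surface. World frame = base frame: x ahead of the robot, y to its left, z up, the work surface at z = 0. Lengths are in m, angles in degrees, forces in N, time in s.
With the tool pointing down it reaches from about 0.425 to 0.875 m from the base axis. Payload 4.7 kg.
Tool frame: the origin (TCP) lies between the finger pads; the fingertips stand env.tip_reach ahead of it and the grasp point (between the pads) lies 2 mm behind it (env.tip_reach is the distance from the TCP to the fingertips, in m); z points along the fingers, y is the line along which they close (so a half turn about z gives the same grasp; the last joint's range is limited). The gripper opens to 87 mm and grips with 3 to 60 N. Pads are 19 mm wide; open, the fingers measure 117 mm over their backs; the gripper's body (75 mm by 190 mm) begins 51 mm behind the grasp point.
Start: joints at [-65.598, 18.392, -4.016, 83.108, 1.295, 78.541, -3.26], TCP at [0.26, 0.596, 0.24] pointing down, gripper open.
Joint ranges: [-163.93, 163.93], [-17.29, 119.83], [-79.2, 71.16], [3.27, 140.29], [-89.18, 269.18], [5.43, 117.66], [-154.24, 154.24]. Speed limits (degrees/s): [147.25, 147.25, 180, 180, 180, 180, 180].

INTERFACE

Orientations are given as [roll, pitch, yaw] about the fixed x, y, z axes, in that order (R = Rz(yaw) Ry(pitch) Rx(roll)).
In Python, from cell import env gives the robot as it stands.
- The arm moves only by the tool steer_hand, called after "Call:" as name(argument=value, ...), one argument or row to a line, values as JSON. Schema: {"type":"object","properties":{"rows":{"type":"array","items":{"type":"array","prefixItems":[{"type":"array","items":{"type":"number"},"minItems":3,"maxItems":3},{"type":"number"},{"type":"number"}],"minItems":3,"maxItems":3},"minItems":1,"maxItems":8},"squeeze":{"type":"number"},"only":{"type":"string"},"quiet":{"type":"boolean"},"lines":{"type":"string"}},"required":["rows"],"additionalProperties":false}. rows is a list of rows, 1 to 8 of them, each written [[dx, dy, dz], turn, opening]: dx, dy, dz in mm, then a turn about the tool's z in units of 2 degrees, then the finger opening in m; each row is the pose to reach, as a shift and turn from the pose commanded when the call began, along the tool's axes at that moment; what a row does not reach only later rows make up. A row lasts 1/12 s, in which the tool goes at most 0.0417 m and 7.16 degrees, less where a joint would pass 70% of its speed; a pose out of reach is approached as far as the arm can. The fingers move at their own pace and stop on an object; squeeze is the grip in N (left out, the last holds). Time passes only in rows, so rows that do not move let the fingers close. The tool returns the time, the measured TCP pose, the force, the opening and the grip force at its end. only (a regular expression) keeps the lines of the reply that match it, lines (a string "A,B") keeps lines A to B, and quiet returns only ok. Input that does not fit is refused with a message, and nothing moves.
- env.get_obs(): the state, without advancing time (a new reading comes with each control period).
- env.read_camera(name): name is "scene" or "top"; returns a dict with "color" (384x512x3 uint8, blue, green, red), "fx", "fy", "cx", "cy" (pixels), "world_from_camera" (4x4, takes a point from camera to world coordinates). Camera axes: x right, y down, z forward; pixel columns grow to the right and rows downward; lengths in m; the calibration is good to about 2 mm. A picture is of the moment at which its call begins. There is no depth.
- env.sign_off(): hands the job in; it is judged then, once.
The state is a dict: "time_s": time; "qpos": joint angles; "joint_velocities": joint speeds; "effort": joint torques, N m; "tool_pos": TCP position; "tool_rot": TCP orientation; "force": force on the tool from outside, world axes, zero at the start; "wrist_torque": the same for the moment, N m; "grip_width": finger opening in m; "grasp_force": force on a finger pad.
Only numpy, scipy, OpenCV 4.12 (cv2) and the standard library are available. Lean on these libraries where they do the work, as an engineer would, in place of code of your own. Each camera call takes 0.05 s, during which the arm holds its last target. There are 200 camera calls.

## Working session

There is one attempt and no reset: what is moved stays moved. The work goes in short steps, Python scripts to look and compute and a tool call to move; the robot and the scene stay as the last step left them, time stands still between calls to the robot, and variables do not carry over. Pictures are saved under pics/ and viewed, at most 13 in all, crops included, and the job is handed in when it is done.

```bash
ls; mkdir -p pics
```

Run:
```python
from cell import env
import cv2
print(env.get_obs(), env.tip_reach)
for n in("scene","top"):
    c=env.read_camera(n); cv2.imwrite(f"pics/{n}0.png",c["color"])
    print(n,c["fx"],c["fy"],c["cx"],c["cy"],c["world_from_camera"].round(4).tolist())
```

```text
cell.py
pics
{'time_s': 0.0, 'qpos': array([-65.59841658,  18.43950606,  -4.01558823,  83.17548586,
         1.29661178,  78.54054723,  -3.26025845]), 'joint_velocities': array([-0.00761552, -0.09164299,  0.02818854,  0.05094933,  0.04855629,
        0.03808501, -0.04012202]), 'effort': array([-7.27482784e-04, -4.91286421e+01, -4.04052073e-01, -3.12535679e+01,
       -6.38427003e-02,  4.36849322e-02,  1.75573859e-04]), 'tool_pos': array([0.26000511, 0.59515994, 0.23845133]), 'tool_rot': array([-1.79889795e+02,  7.33291797e-03,  1.56408303e+02]), 'force': array([ 1.56401378,  0.5781613 , -1.02221421]), 'wrist_torque': array([-0.00500372, -0.04461945, -0.0258097 ]), 'grasp_force': 0.0, 'grip_width': 0.08670551745762806} 0.017
scene 369.47999537119694 369.47999537119694 261.2570279168141 191.66759371718703 [[-0.2208, 0.7254, -0.652, 1.1942], [0.9753, 0.1651, -0.1465, 0.104], [0.0014, -0.6683, -0.7439, 0.8769], [0.0, 0.0, 0.0, 1.0]]
top 399.11925707791715 399.11925707791715 253.66834748916636 190.59882006018515 [[-0.0261, -0.9961, 0.0845, 0.4811], [-0.9997, 0.0256, -0.0062, -0.0261], [0.004, -0.0846, -0.9964, 1.4591], [0.0, 0.0, 0.0, 1.0]]
```
View pics/scene0.png

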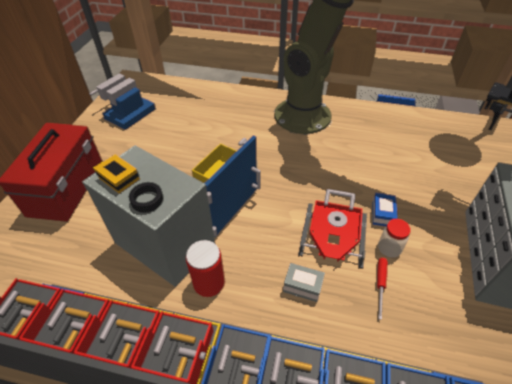

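View pics/top0.png

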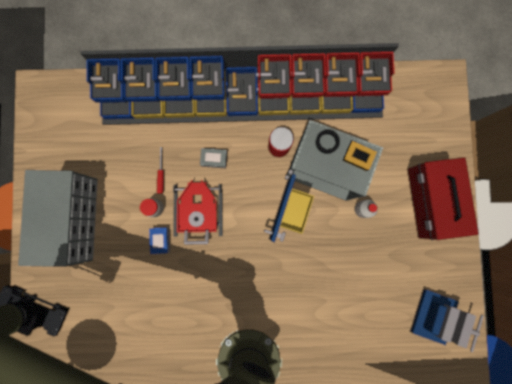

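Run:
```python
import cv2,numpy as np
t=cv2.imread("pics/top0.png");s=cv2.imread("pics/scene0.png")
def tile(im,x,y,w,h,k,W,H):
    c=cv2.resize(im[y:y+h,x:x+w],None,fx=k,fy=k,interpolation=cv2.INTER_CUBIC)
    for i in range(0,w,10): cv2.putText(c,str(x+i),(i*k,8),0,.3,(255,255,255),1); cv2.line(c,(i*k,10),(i*k,14),(255,255,255))
    for j in range(0,h,10): cv2.putText(c,str(y+j),(0,j*k+4),0,.3,(255,255,255),1)
    return cv2.copyMakeBorder(c,0,H-c.shape[0],0,W-c.shape[1],0)
cv2.imwrite("pics/a.png",np.hstack([tile(t,165,168,68,84,5,340,450),tile(s,290,180,90,90,5,450,450)]))
cv2.imwrite("pics/b.png",np.hstack([tile(t,262,165,60,80,6,360,540),tile(s,185,130,80,90,5,400,540)]))
```

View pics/a.png

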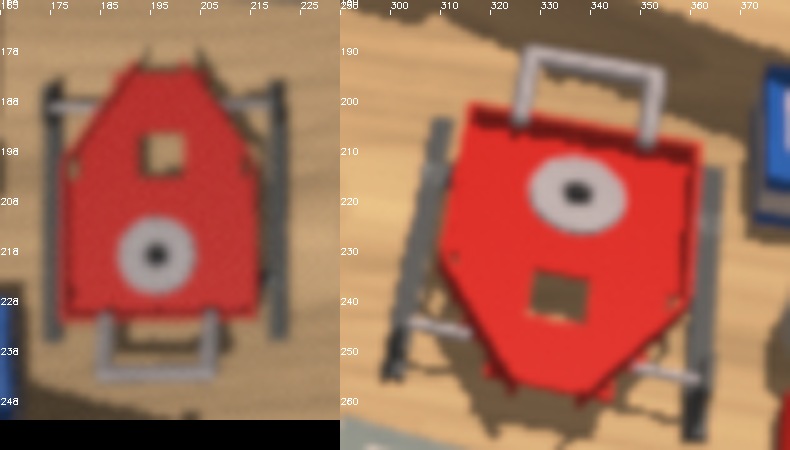

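View pics/b.png

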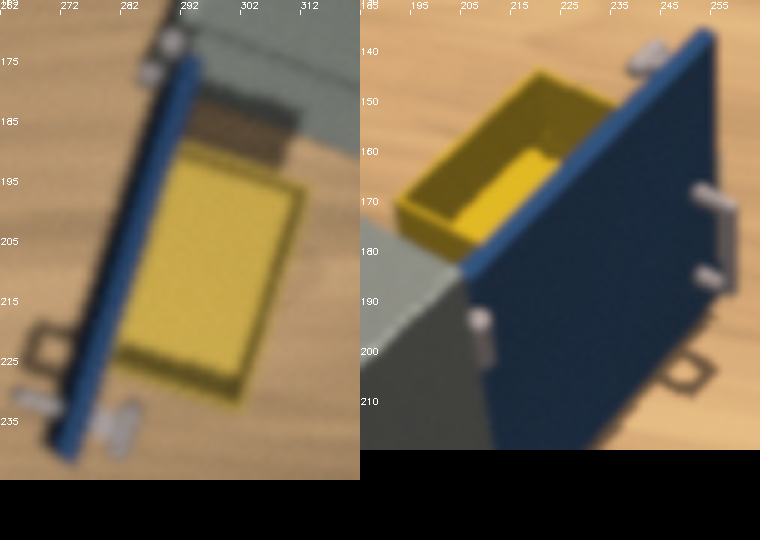

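Create h.py:
```python
import numpy as np,json
from cell import env
from scipy.optimize import least_squares
from scipy.spatial.transform import Rotation as R
C={"scene":(369.48,261.257,191.6676,np.array([[-0.2208,0.7254,-0.652,1.1942],[0.9753,0.1651,-0.1465,0.104],[0.0014,-0.6683,-0.7439,0.8769]])),
"top":(399.119,253.668,190.599,np.array([[-0.0261,-0.9961,0.0845,0.4811],[-0.9997,0.0256,-0.0062,-0.0261],[0.004,-0.0846,-0.9964,1.4591]]))}
def proj(n,p):
    f,cx,cy,M=C[n]; q=M[:,:3].T@(np.asarray(p)-M[:,3]); return np.array([f*q[0]/q[2]+cx,f*q[1]/q[2]+cy])
def tri(a,b):  # top px, scene px
    r=least_squares(lambda p:np.r_[proj("top",p)-a,proj("scene",p)-b],[.5,0,.05]); return r.x,np.abs(r.fun).max()
def atz(n,uv,z):
    f,cx,cy,M=C[n]; d=M[:,:3]@np.array([(uv[0]-cx)/f,(uv[1]-cy)/f,1]); return M[:,3]+d*(z-M[2,3])/d[2]
def tool(target,yaw=None):  # shift in tool axes from measured pose
    o=env.get_obs(); r=R.from_euler("xyz",o["tool_rot"],degrees=True)
    return r.inv().apply(np.asarray(target)-o["tool_pos"]).round(4)
```

Run:
```python
from h import *
for n,a,b in [("bar",(196.,242.4),(340.4,192)),("washer",(195.8,218.6),(337,218.2)),("slot",(197,198.4),(333.4,238.9)),("pivot",(196.7,188.4),(332.6,249.8)),("edge",(271.25,240.4),(255.8,137.4))]:
    p,e=tri(a,b); print(n,p.round(4),round(e,2))
T=lambda X,Y:(262+(X+.5)/6-.5,165+(Y+.5)/6-.5)
S=lambda X,Y:(185+(X-359.5)/5-.5,130+(Y+.5)/5-.5)
obs=[("top",(0,-.22,.228),T(58,455)),("top",(.012,-.22,.228),T(76,463)),("top",(.012,-.042,.2),T(183,138)),("top",(.088,-.042,.2),T(308,188)),
("top",(.088,-.168,.2),T(242,408)),("top",(.012,-.168,.2),T(113,360)),("scene",(.088,-.042,.2),S(395,200)),("scene",(.088,-.168,.2),S(540,70)),("scene",(0,-.22,.228),S(714,38))]
def W(P,h):
    c,s=np.cos(h[2]),np.sin(h[2]); # door y axis=(c,s), x axis=(s,-c)
    return np.array([h[0]+P[0]*s+P[1]*c,h[1]-P[0]*c+P[1]*s,P[2]])
f=lambda h:np.concatenate([proj(n,W(P,h))-uv for n,P,uv in obs])
r=least_squares(f,[.6,-.1,-.2]);print("door",r.x,f(r.x).round(1).reshape(-1,2).tolist())
print("bin",W((.05,-.105,.2),r.x),"edge",W((0,-.22,.228),r.x))
for uv in [(311,120),(382,150),(352,200)]: print("cab",atz("top",uv,.25))
g=lambda h:np.concatenate([proj(n,[h[0]+x*np.cos(h[2]),h[1]+x*np.sin(h[2]),z])-uv for n,x,z,uv in
 [("top",-.19,.052,(196.,242.4)),("scene",-.19,.052,(340.4,192)),("top",-.036,.028,(197,198.4)),("scene",-.036,.028,(333.4,238.9)),("top",0,.028,(196.7,188.4)),("scene",0,.028,(332.6,249.8))]])
r=least_squares(g,[.5,.15,0]);print("sorter",r.x,g(r.x).round(1).reshape(-1,2).tolist())
```

```text
bar [0.4239 0.1721 0.0562] 0.34
washer [0.5072 0.1735 0.034 ] 0.02
slot [0.5793 0.1698 0.0305] 0.28
pivot [0.6153 0.1708 0.0303] 0.4
edge [ 0.4308 -0.0835  0.2241] 0.1
door [ 0.63801307 -0.1567093  -0.34785844] [[-0.6, -0.1], [0.1, -0.1], [-0.7, -0.0], [1.3, -0.8], [0.1, 0.5], [-1.4, 0.8], [-1.1, 0.6], [-0.8, -0.2], [0.9, -0.7]]
bin [ 0.52225779 -0.16792159  0.2       ] edge [ 0.43119    -0.08171454  0.228     ]
cab [ 0.79783803 -0.21634345  0.25      ]
cab [ 0.69856789 -0.43086115  0.25      ]
cab [ 0.54729715 -0.33145886  0.25      ]
sorter [ 0.6138007   0.17043804 -0.00987357] [[-0.2, 0.0], [-0.4, 0.9], [-0.5, 0.5], [0.1, 0.1], [-0.2, 0.5], [-0.5, -0.0]]
```

Run:
```python
from h import *
print(tool([.4245,.1720,.15]), tool([.4245,.172,.05]))
```

```text
[-0.3201 -0.3218  0.0892] [-0.3201 -0.3217  0.1892]
```

The rows are not in the units I measure in: shifts go in mm and turns go in units of 2 degrees. I convert before sending: -0.208 m is -208, -0.182 m is -182, 56 degrees is 28.

Call:
steer_hand(
  rows=[
    [[-26,-26,7],3.5,0.05],
    [[-52,-52,14],7,0.04],
    [[-78,-78,21],10.5,0.03],
    [[-104,-104,28],14,0.03],
    [[-130,-130,35],17.5,0.03],
    [[-156,-156,42],21,0.03],
    [[-182,-182,49],24.5,0.03],
    [[-208,-208,56],28,0.03],
  ],
)

```text
time_s: 0.77
tool_pos: [0.3677, 0.3199, 0.183]
tool_rot: [-180.0, 0.0, 100.1]
force: [1.2, -0.3, -0.1]
grip_width: 0.0418
grasp_force: 0.0
```

```bash
python3 -c "
from h import *
print(tool([.4245,.172,.13]))"
```

```text
[-0.1555  0.0301  0.053 ]
```

Converted, -0.155 m is -155, -0.148 m is -148, 11 degrees is 5.5.

Call:
steer_hand(
  rows=[
    [[-30,6,10],2.5,0.03],
    [[-60,12,20],5.5,0.03],
    [[-90,18,30],5.5,0.03],
    [[-120,24,40],5.5,0.03],
    [[-148,30,50],5.5,0.03],
    [[-155,30,53],5.5,0.03],
    [[-155,30,53],5.5,0.03],
    [[-155,30,53],5.5,0.03],
  ],
)

```text
time_s: 1.43
tool_pos: [0.4247, 0.1752, 0.1305]
tool_rot: [-180.0, -0.0, 89.4]
force: [-0.2, 0.4, -0.3]
grip_width: 0.03
grasp_force: 0.0
```

Run:
```python
from h import *
import cv2
t=env.read_camera("top")["color"];s=env.read_camera("scene")["color"]
k=lambda im,x,y,w,h:cv2.resize(im[y:y+h,x:x+w],None,fx=5,fy=5,interpolation=cv2.INTER_CUBIC)
cv2.imwrite("pics/c.png",np.hstack([k(t,165,175,70,90),k(s,295,155,85,90)]))
print(tool([.4245,.172,.05]),env.get_obs()["tool_rot"],proj("top",[.4245,.172,.113]))
```

```text
[-0.0045 -0.0003  0.0809] [ 1.79975074e+02 -4.84248083e-02  8.95345974e+01] [193.30358631 243.00728777]
```

View pics/c.png

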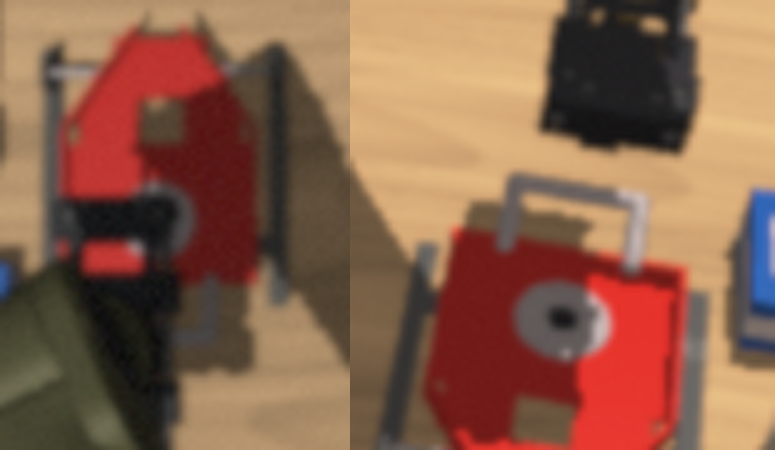

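The gripper hovers above and behind the bar (bar ≈ scene px (332,192) in the full frame). It is aligned, so I go down and pinch.

Converted, 0.08 m is 80, 0.06 m is 60.

Call:
steer_hand(
  rows=[
    [[-1,0,30],0,0.03],
    [[-2,0,60],0,0.03],
    [[-3,0,80],0,0.03],
    [[-3,0,80],0,0.03],
    [[-3,0,80],0,0.006],
    [[-3,0,80],0,0.006],
    [[-3,0,80],0,0.006],
    [[-3,0,80],0,0.006],
  ],
  squeeze=15,
)

```text
time_s: 2.2
tool_pos: [0.4243, 0.1728, 0.0518]
tool_rot: [-179.9, -0.1, 89.4]
force: [-5.5, 0.5, 5.0]
grip_width: 0.0116
grasp_force: 11.0
```

Converted, -0.1101 m is -110.1, -0.1031 m is -103.1.

Call:
steer_hand(
  rows=[
    [[0,3.4,-18.9],0,0.006],
    [[0,8.6,-37.3],0,0.006],
    [[0,15.6,-55.1],0,0.006],
    [[0,24.3,-72.1],0,0.006],
    [[0,34.8,-88.2],0,0.006],
    [[0,46.7,-103.1],0,0.006],
    [[0,53.2,-110.1],0,0.006],
    [[0,53.2,-110.1],0,0.006],
  ],
)

```text
time_s: 2.87
tool_pos: [0.477, 0.172, 0.164]
tool_rot: [-179.8, -0.1, 89.4]
force: [-12.0, -0.8, 9.9]
grip_width: 0.0117
grasp_force: 15.0
```

Call:
steer_hand(
  rows=[
    [[0,0,0],0,0.006],
    [[0,0,0],0,0.006],
    [[0,0,0],0,0.006],
    [[0,0,0],0,0.006],
    [[0,0,0],0,0.006],
    [[0,0,0],0,0.006],
    [[0,0,0],0,0.006],
    [[0,0,0],0,0.006],
  ],
)

```text
time_s: 3.53
tool_pos: [0.4752, 0.1721, 0.1621]
tool_rot: [-179.7, -0.1, 89.5]
force: [-10.6, -0.9, 8.6]
grip_width: 0.0115
grasp_force: 15.0
```

Call:
steer_hand(
  rows=[
    [[0,0,0],0,0.006],
    [[0,0,0],0,0.006],
    [[0,0,0],0,0.006],
    [[0,0,0],0,0.006],
    [[0,0,0],0,0.006],
    [[0,0,0],0,0.006],
    [[0,0,0],0,0.006],
    [[0,0,0],0,0.006],
  ],
)

```text
time_s: 4.2
tool_pos: [0.4752, 0.1721, 0.1621]
tool_rot: [-179.7, -0.1, 89.5]
force: [-10.9, -0.6, 8.5]
grip_width: 0.0114
grasp_force: 15.0
```

Run:
```python
from h import *
import cv2
t=env.read_camera("top")["color"];s=env.read_camera("scene")["color"]
k=lambda im,x,y,w,h:cv2.resize(im[y:y+h,x:x+w],None,fx=4,fy=4,interpolation=cv2.INTER_CUBIC)
cv2.imwrite("pics/d.png",np.hstack([k(t,165,170,80,100),k(s,285,155,100,100)]))
```

```text
(no output)
```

View pics/d.png

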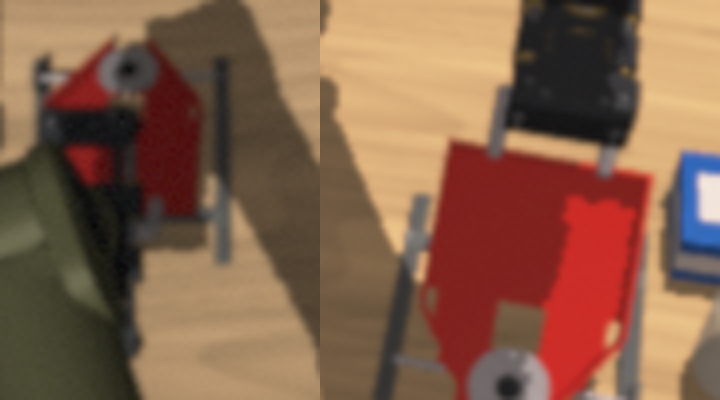

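The washer sits in the mouth (top ≈ (197,187), scene ≈ (332,252)). I lower the tray back along the same arc.

Call:
steer_hand(
  rows=[
    [[0,-6.5,7],0,0.006],
    [[0,-18.4,21.9],0,0.006],
    [[0,-28.9,38],0,0.006],
    [[0,-37.6,55],0,0.006],
    [[0,-44.6,72.8],0,0.006],
    [[0,-48,82],0,0.006],
    [[0,-49.8,91.2],0,0.006],
    [[0,-51.5,100],0,0.006],
  ],
)

```text
time_s: 4.97
tool_pos: [0.4256, 0.1727, 0.0606]
tool_rot: [-179.9, -0.1, 89.4]
force: [-5.1, 2.9, -0.4]
grip_width: 0.0114
grasp_force: 15.0
```

Call:
steer_hand(
  rows=[
    [[0,-1,5],0,0.006],
    [[0,-1.7,10],0,0.006],
    [[0,-1.7,10],0,0.006],
    [[0,-1.7,10],0,0.006],
    [[0,-1.7,10],0,0.03],
    [[0,-1.7,10],0,0.03],
    [[0,-1.7,10],0,0.03],
    [[0,-1.7,10],0,0.03],
  ],
)

```text
time_s: 5.63
tool_pos: [0.4262, 0.1716, 0.0513]
tool_rot: [179.9, -0.0, 89.4]
force: [-0.5, 0.2, 0.5]
grip_width: 0.0277
grasp_force: 0.0
```

Call:
steer_hand(
  rows=[
    [[0,0,-30],0,0.03],
    [[0,0,-60],0,0.03],
    [[0,0,-90],0,0.03],
    [[0,30,-100],0,0.08],
    [[0,70,-100],0,0.08],
    [[0,70,-100],0,0.08],
    [[0,70,-100],0,0.08],
    [[0,70,-100],0,0.08],
  ],
)

```text
time_s: 6.3
tool_pos: [0.4946, 0.1706, 0.1501]
tool_rot: [-179.9, 0.1, 89.4]
force: [0.2, -0.2, -1.7]
grip_width: 0.0554
grasp_force: 0.0
```

Run:
```python
from h import *
import cv2
t=env.read_camera("top")["color"];s=env.read_camera("scene")["color"]
k=lambda im,x,y,w,h:cv2.resize(im[y:y+h,x:x+w],None,fx=5,fy=5,interpolation=cv2.INTER_CUBIC)
cv2.imwrite("pics/e.png",np.hstack([k(t,165,170,70,90),k(s,290,185,85,90)]))
m=np.array([.6178,.1704,.033]);print("expected mouth px",proj("top",m),proj("scene",m))
```

```text
expected mouth px [196.30465323 187.67429731] [332.20682479 249.96744038]
```

View pics/e.png

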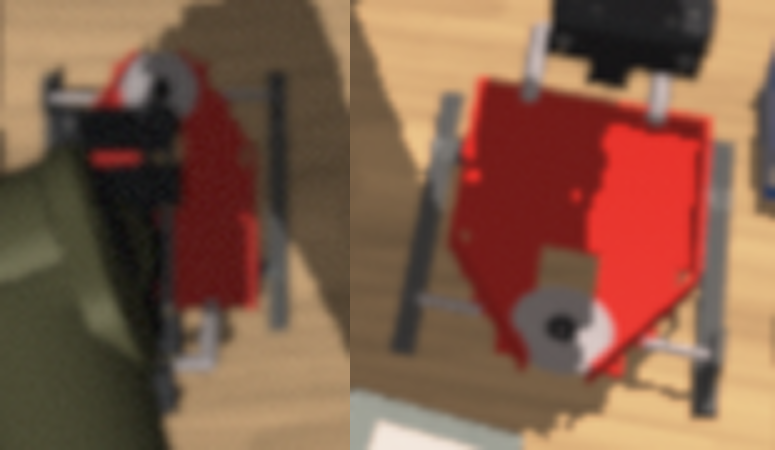

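Run:
```python
from h import *
print(tool([.618,.1705,.031]))
```

```text
[0.0007 0.1241 0.1193]
```

Call:
steer_hand(
  rows=[
    [[0,41,0],0,0.066],
    [[0,82,0],0,0.066],
    [[0,122,10],0,0.066],
    [[0,123,30],0,0.066],
    [[0,123,50],0,0.066],
    [[0,123,50],0,0.066],
    [[0,123,50],0,0.066],
    [[0,123,50],0,0.066],
  ],
)

```text
time_s: 7.07
tool_pos: [0.6179, 0.1703, 0.1021]
tool_rot: [179.9, -0.1, 89.4]
force: [0.4, -0.0, 0.1]
grip_width: 0.0662
grasp_force: 0.0
```

Run:
```python
from h import *
print(tool([.618,.1705,.031]))
```

```text
[ 0.0001 -0.      0.0711]
```

Converted, 0.071 m is 71, 0.06 m is 60.

Call:
steer_hand(
  rows=[
    [[0,0,30],0,0.066],
    [[0,0,50],0,0.066],
    [[0,0,60],0,0.066],
    [[0,0,71],0,0.066],
    [[0,0,71],0,0.066],
    [[0,0,71],0,0.066],
  ],
)

```text
time_s: 7.57
tool_pos: [0.6184, 0.17, 0.0305]
tool_rot: [179.9, -0.0, 89.4]
force: [0.5, -0.3, 0.0]
grip_width: 0.0661
grasp_force: 0.0
```

Call:
steer_hand(
  rows=[
    [[0,0,0],0,0.045],
    [[0,0,0],0,0.045],
    [[0,0,0],0,0.045],
    [[0,0,0],0,0.045],
    [[0,0,0],0,0.045],
    [[0,0,0],0,0.045],
  ],
  squeeze=15,
)

```text
time_s: 8.07
tool_pos: [0.6188, 0.17, 0.0308]
tool_rot: [179.9, -0.0, 89.4]
force: [-1.7, -0.5, 5.4]
grip_width: 0.0525
grasp_force: 15.0
```

Call:
steer_hand(
  rows=[
    [[0,0,-20],0,0.045],
    [[0,0,-50],0,0.045],
    [[0,0,-90],0,0.045],
    [[0,0,-130],0,0.045],
    [[0,0,-170],0,0.045],
    [[0,0,-210],0,0.045],
    [[0,0,-250],0,0.045],
    [[0,0,-250],0,0.045],
  ],
  squeeze=15,
)

```text
time_s: 8.73
tool_pos: [0.6216, 0.1703, 0.2892]
tool_rot: [179.2, -0.3, 89.4]
force: [0.6, 0.2, 0.0]
grip_width: 0.0527
grasp_force: 15.0
```

Run:
```python
from h import *
print(tool([.5147,-.1652,.28]))
```

```text
[-0.3366 -0.1035  0.006 ]
```

Converted, -0.288 m is -288, -0.252 m is -252, 19 degrees is 9.5.

Call:
steer_hand(
  rows=[
    [[-36,-11,0],1.5,0.045],
    [[-72,-22,0],3,0.045],
    [[-108,-33,0],4.5,0.045],
    [[-144,-44,0],6,0.045],
    [[-180,-55,0],7.5,0.045],
    [[-216,-66,0],9.5,0.045],
    [[-252,-77,0],9.5,0.045],
    [[-288,-88,0],9.5,0.045],
  ],
)

```text
time_s: 9.4
tool_pos: [0.526, -0.1189, 0.2792]
tool_rot: [-180.0, -0.0, 70.4]
force: [0.6, -0.3, -0.7]
grip_width: 0.0527
grasp_force: 15.0
```

Run:
```python
from h import *
print(tool([.5147,-.1652,.28]),env.get_obs()["tool_rot"])
```

```text
[-0.0474  0.0049 -0.0008] [-1.79990822e+02 -2.30062657e-02  7.03981237e+01]
```

Converted, -0.047 m is -47, -0.024 m is -24.

Call:
steer_hand(
  rows=[
    [[-24,2,0],0,0.045],
    [[-47,5,0],0,0.045],
    [[-47,5,0],0,0.045],
    [[-47,5,0],0,0.045],
    [[-47,5,0],0,0.045],
    [[-47,5,0],0,0.045],
    [[-47,5,0],0,0.045],
  ],
)

```text
time_s: 9.98
tool_pos: [0.5164, -0.1617, 0.2793]
tool_rot: [-180.0, -0.0, 70.6]
force: [-0.0, -0.0, 0.2]
grip_width: 0.0524
grasp_force: 15.0
```

Run:
```python
from h import *
import cv2
print(tool([.5147,-.1652,.21]))
t=env.read_camera("top")["color"];s=env.read_camera("scene")["color"]
k=lambda im,x,y,w,h:cv2.resize(im[y:y+h,x:x+w],None,fx=4,fy=4,interpolation=cv2.INTER_CUBIC)
cv2.imwrite("pics/f.png",np.hstack([k(t,255,160,85,110),k(s,175,60,110,110)]))
```

```text
[-0.0039 -0.0004  0.0693]
```

View pics/f.png

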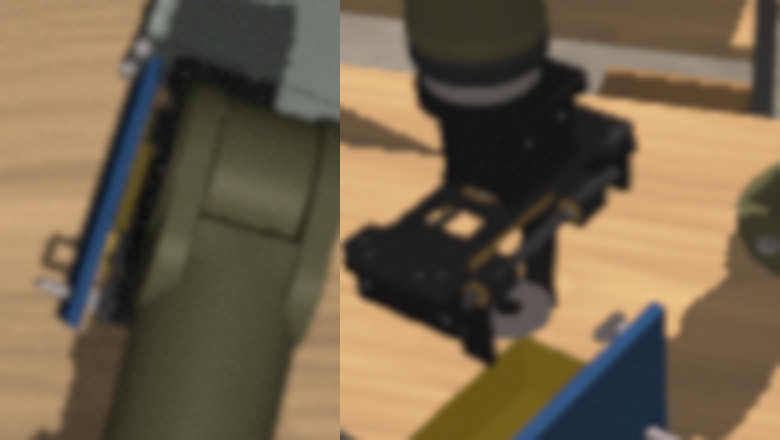

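The washer is held flat (scene ≈ (218,138)) above the bin, aligned with the door. I lower it and let go.

Converted, -0.003 m is -3, 0.072 m is 72.

Call:
steer_hand(
  rows=[
    [[-3,0,25],0,0.045],
    [[-4,0,45],0,0.045],
    [[-4,0,68],0,0.045],
    [[-4,0,72],0,0.045],
    [[-4,0,72],0,0.045],
    [[-4,0,72],0,0.07],
    [[-4,0,72],0,0.07],
    [[-4,0,72],0,0.07],
  ],
)

```text
time_s: 10.75
tool_pos: [0.5157, -0.1672, 0.2093]
tool_rot: [179.8, -0.0, 70.4]
force: [0.9, -0.8, 0.1]
grip_width: 0.0649
grasp_force: 0.0
```

Call:
steer_hand(
  rows=[
    [[0,0,0],0,0.07],
    [[0,0,0],0,0.07],
    [[0,0,0],0,0.07],
    [[0,0,0],0,0.07],
  ],
)

```text
time_s: 11.08
tool_pos: [0.5147, -0.167, 0.2079]
tool_rot: [180.0, -0.0, 70.4]
force: [0.4, 0.9, 0.0]
grip_width: 0.0701
grasp_force: 0.0
```

Call:
steer_hand(
  rows=[
    [[0,0,-30],0,0.06],
    [[0,0,-70],0,0.05],
    [[0,0,-100],0,0.04],
    [[30,-20,-110],0,0.02],
    [[60,-40,-110],0,0.01],
    [[100,-70,-110],0,0.005],
    [[130,-90,-110],0,0.005],
    [[160,-110,-110],0,0.005],
  ],
)

```text
time_s: 11.75
tool_pos: [0.4637, 0.0226, 0.3181]
tool_rot: [180.0, -0.1, 70.4]
force: [0.2, 0.5, 0.3]
grip_width: 0.0244
grasp_force: 0.0
```

Run:
```python
from h import *
import cv2
t=env.read_camera("top")["color"];s=env.read_camera("scene")["color"]
k=lambda im,x,y,w,h:cv2.resize(im[y:y+h,x:x+w],None,fx=4,fy=4,interpolation=cv2.INTER_CUBIC)
cv2.imwrite("pics/g.png",np.hstack([k(t,255,160,85,110),k(s,175,90,110,110)]))
```

```text
(no output)
```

View pics/g.png

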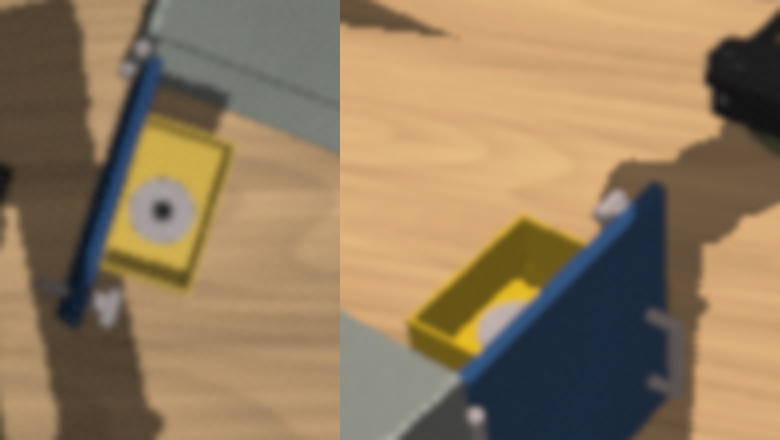

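Add to h.py:
```python
def arc(angs,off=.0095,r=.185,z=.212,H=(.638,-.1567)):
    o=env.get_obs(); y0=o["tool_rot"][2]
    for a in angs:
        t=np.deg2rad(a); d=np.array([np.cos(t),np.sin(t)]); n=np.array([np.sin(t),-np.cos(t)])
        p=np.r_[np.array(H)+r*d+off*n,z]; print(a,tool(p).round(3),"turn",round(y0-(a-90),1))
```

Run:
```python
from h import *
print(env.get_obs()["qpos"].round(0)); arc([160],.05); arc([160],.012)
```

```text
[-34.  -8.  25. 102.   3.  85. -28.]
160 [-0.065  0.042  0.105] turn 1.1
160 [-0.103  0.041  0.105] turn 1.1
```

Call:
steer_hand(
  rows=[
    [[-20,15,30],0,0],
    [[-45,30,60],0,0],
    [[-65,42,90],0,0],
    [[-65,42,105],0,0],
    [[-65,42,105],0,0],
    [[-65,42,105],0,0],
  ],
)

```text
time_s: 12.35
tool_pos: [0.4821, -0.0548, 0.2125]
tool_rot: [-179.9, 0.0, 70.4]
force: [0.4, 0.8, 0.1]
grip_width: 0.0005
grasp_force: 0.0
```

Run:
```python
from h import *
arc([160,165,170,175,180,185,190,195])
```

```text
160 [-0.033 -0.004  0.   ] turn 0.4
165 [-0.049 -0.004  0.   ] turn -4.6
170 [-0.065 -0.003  0.   ] turn -9.6
175 [-0.081 -0.     0.   ] turn -14.6
180 [-0.097  0.004  0.   ] turn -19.6
185 [-0.112  0.009  0.   ] turn -24.6
190 [-0.127  0.016  0.   ] turn -29.6
195 [-0.141  0.023  0.   ] turn -34.6
```

Call:
steer_hand(
  rows=[
    [[-20,-4,0],0,0],
    [[-33,-4,0],0,0],
    [[-49,-4,0],-2.5,0],
    [[-65,-3,0],-5,0],
    [[-81,0,0],-7.5,0],
    [[-97,4,0],-10,0],
    [[-112,9,0],-12.5,0],
    [[-127,16,0],-15,0],
  ],
)

```text
time_s: 13.02
tool_pos: [0.4556, -0.1803, 0.2144]
tool_rot: [179.8, -0.0, 100.7]
force: [0.8, 0.1, -0.9]
grip_width: 0.0005
grasp_force: 0.3
```

Run:
```python
from h import *
print(env.get_obs()["qpos"].round(0));arc([195,200,205,210,215,220,225,230])
```

```text
[-23.  -2.  42. 109.   1.  73.  28.]
195 [-0.015 -0.002  0.002] turn -4.3
200 [-0.031 -0.     0.002] turn -9.3
205 [-0.047  0.002  0.002] turn -14.3
210 [-0.063  0.006  0.002] turn -19.3
215 [-0.078  0.011  0.002] turn -24.3
220 [-0.093  0.018  0.002] turn -29.3
225 [-0.107  0.025  0.002] turn -34.3
230 [-0.12   0.034  0.002] turn -39.3
```

Call:
steer_hand(
  rows=[
    [[-15,-2,2],-2.5,0],
    [[-31,0,2],-5,0],
    [[-47,2,2],-7.5,0],
    [[-63,6,2],-10,0],
    [[-78,11,2],-12.5,0],
    [[-93,18,2],-15,0],
    [[-107,25,2],-17.5,0],
    [[-120,34,2],-20,0],
  ],
)

```text
time_s: 13.68
tool_pos: [0.5111, -0.2923, 0.2121]
tool_rot: [179.9, 0.1, 140.7]
force: [-0.7, 0.7, 0.7]
grip_width: 0.0005
grasp_force: 0.3
```

Run:
```python
from h import *
print(env.get_obs()["qpos"].round(0));arc([233,236,239,242,244,246,248])
```

```text
[-11.  14.  45.  96. -11.  74.  87.]
233 [-0.01  0.    0.  ] turn -2.3
236 [-0.02  0.    0.  ] turn -5.3
239 [-0.03   0.001  0.   ] turn -8.3
242 [-0.039  0.002  0.   ] turn -11.3
244 [-0.046  0.003  0.   ] turn -13.3
246 [-0.052  0.004  0.   ] turn -15.3
248 [-0.058  0.006  0.   ] turn -17.3
```

Converted, -0.051 m is -51, -0.048 m is -48, -14 degrees is -7.

Call:
steer_hand(
  rows=[
    [[-10,0,0],-1.5,0],
    [[-20,0,0],-3,0],
    [[-30,1,0],-4.5,0],
    [[-37,2,0],-6,0],
    [[-43,3,0],-7,0],
    [[-48,4,0],-7,0],
    [[-51,4,0],-7,0],
    [[-51,4,0],-7,0],
  ],
)

```text
time_s: 14.35
tool_pos: [0.553, -0.3214, 0.2114]
tool_rot: [-180.0, 0.1, 154.4]
force: [0.1, 0.2, 0.6]
grip_width: 0.0005
grasp_force: 0.0
```

Run:
```python
from h import *
import cv2
print(env.get_obs()["qpos"].round(0));arc([245,246,248])
t=env.read_camera("top")["color"];s=env.read_camera("scene")["color"]
k=lambda im,x,y,w,h:cv2.resize(im[y:y+h,x:x+w],None,fx=3,fy=3,interpolation=cv2.INTER_CUBIC)
cv2.imwrite("pics/i.png",np.hstack([k(t,265,110,125,150),k(s,75,100,130,150)]))
```

```text
[ -5.  21.  42.  88. -15.  76. 103.]
245 [ 0.002  0.    -0.001] turn -0.6
246 [-0.001  0.    -0.001] turn -1.6
248 [-0.008  0.    -0.001] turn -3.6
```

View pics/i.png

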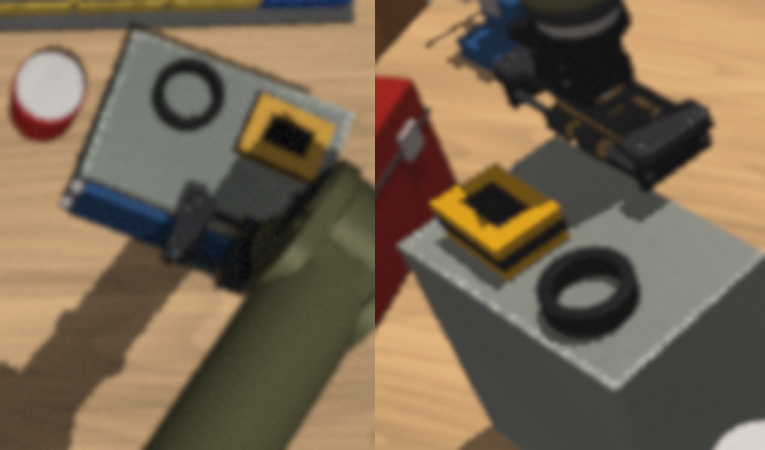

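The door looks flush with the cabinet front (top ≈ (290,177) to (342,200)). There is no force on the tool, so I press a little further to check the catch.

Call:
steer_hand(
  rows=[
    [[-3,0,0],0,0],
    [[-5,0,0],0,0],
    [[-7,0,0],0,0],
    [[-7,0,0],0,0],
  ],
)

```text
time_s: 14.78
tool_pos: [0.5541, -0.3221, 0.2109]
tool_rot: [179.9, -0.6, 154.4]
force: [-13.3, 7.5, 9.4]
grip_width: 0.0005
grasp_force: 7.8
```

Call:
steer_hand(
  rows=[
    [[-3,0,0],0,0],
    [[-5,0,0],0,0],
    [[-5,0,0],0,0],
  ],
)

```text
time_s: 15.03
tool_pos: [0.5543, -0.3222, 0.2109]
tool_rot: [179.8, -1.3, 154.4]
force: [-26.8, 15.3, 18.0]
grip_width: 0.0004
grasp_force: 15.2
```

Converted, 0.25 m is 250, 0.23 m is 230.

Call:
steer_hand(
  rows=[
    [[20,0,0],0,0],
    [[50,0,-10],0,0],
    [[90,0,-40],0,0],
    [[130,0,-80],0,0],
    [[170,0,-100],0,0],
    [[200,0,-100],0,0],
    [[230,0,-100],0,0],
    [[250,0,-100],0,0],
  ],
)

```text
time_s: 15.7
tool_pos: [0.3423, -0.217, 0.3091]
tool_rot: [-180.0, -0.3, 154.9]
force: [-0.5, 2.0, -0.4]
grip_width: 0.0
grasp_force: 0.0
```

Run:
```python
from h import *
import cv2
t=env.read_camera("top")["color"];s=env.read_camera("scene")["color"]
k=lambda im,x,y,w,h:cv2.resize(im[y:y+h,x:x+w],None,fx=5,fy=5,interpolation=cv2.INTER_CUBIC)
cv2.imwrite("pics/j.png",np.hstack([k(t,270,155,100,90),k(s,75,145,60,90)]))
```

```text
(no output)
```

View pics/j.png

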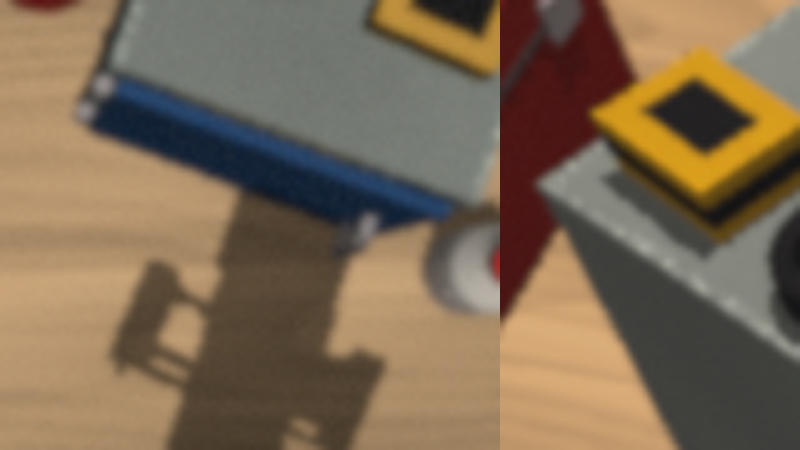

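Run:
```python
from h import *
H=np.array([.638,-.1567])
for o in (0,.035,.09):
    t=np.deg2rad(245.2)-o; d=np.array([np.cos(t),np.sin(t)]); n=np.array([np.sin(t),-np.cos(t)])
    print(o,[((proj("top",np.r_[H+.22*d-k*n,.228])-[270,155])*5).round(0) for k in(0,.012)])
```

```text
0 [array([442., 229.]), array([449., 211.])]
0.035 [array([437., 240.]), array([445., 222.])]
0.09 [array([428., 257.]), array([437., 240.])]
```

Call:
steer_hand(
  rows=[
    [[0,0,0],0,0],
    [[0,0,0],0,0],
    [[0,0,0],0,0],
    [[0,0,0],0,0],
    [[0,0,0],0,0],
    [[0,0,0],0,0],
  ],
)

```text
time_s: 16.3
tool_pos: [0.3438, -0.221, 0.3112]
tool_rot: [179.9, 0.1, 154.5]
force: [-0.4, 0.3, 0.5]
grip_width: 0.0005
grasp_force: 0.0
```

The observed free corner, at about (450,210) in the crop, matches 0 rad. The arm is clear, so I hand the job in.

```bash
python3 -c "
from cell import env
print(env.sign_off())"
```

```text
the job is handed in; nothing more can be done
None
```

I handed the job in at 16.3 s: the washer is in the yellow bin, the tray is lowered, and the door is shut (it held firm against about 30 N and stayed at 0 rad in the picture); sign-off gave no verdict, and I last saw the washer just before shutting the door.

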